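# Lower the lid of a drying press off its wedge and lock it

## Task

The heavy lid of the drying press is propped open on a wooden wedge. Work the wedge backward out from under the lid in short tugs of about 2 cm, stopping for half a second after each so that the lid comes down gently on the wedge, and never lift or press the lid itself. Once the lid is shut, lay the wedge on its flat underside in the steel tray, then turn both hand nuts of the press clockwise until they stop; leave the two bottles beside the press and the tape roll where they are.

Things in the scene. Friction and masses are not known exactly. Their poses are not given: they have to be found in the camera images.
- press: Fixed grey drying press. Origin: under the base on the worktop; x points from its front to its hinge (away from the robot), z up. Deck (top of the base) at z 20 mm. The base is 270 mm wide in y, x -50 to +160 mm, and has a 100 mm wide front tongue, x -190 to -50 mm, same height. Lid hinge line along y at x 150, z 46 mm; lid front edge at x -5 mm (lid 210 mm wide).
- lid (a joint): Hinge of the heavy (1.8 kg) steel lid plate, rad: 0 shut, larger = front edge higher. Shut, its underside lies 6 mm and its top 18 mm (ribs 26 mm) above the deck; 0.1 rad lifts the front edge by 15.5 mm. It falls under its own weight; it rests on the wedge at the start (about 0.15 to 0.17 rad).
- wedge: Plain wooden wedge on the press's deck, 190 mm long (x), 36 wide (y), about 0.27 kg. Origin: centre of its flat underside. +x points to the 4 mm thick toe (x +95 mm) under the lid. The ramp rises to 40 mm at x -35; from there to x -95 is a level heel block 60 x 36 x 40 mm. Centre of mass near x -54. At the start 92 to 100 mm of it is under the lid. It drags out along its own -x with 5 to 20 N.
- wedge_toe (a point): Middle of the lower edge of the wedge's thin toe; axes as the wedge's.
- wedge_heel (a point): Centre of the wedge's heel block (20 mm above its underside): where to grip it.
- tray: Fixed shallow open steel tray, 250 (x) x 120 (y) x 22 mm outside, walls 4 mm, floor 4 mm thick. Origin: centre of its underside on the worktop.
- nut_left_grip (a point): Middle of the T-bar of the left (+y) hand nut, on its vertical axis, 69 mm above the worktop. The bar is 64 mm long, 12 mm thick, 22 mm high (z 58 to 80 mm); take it across the 12 mm. Below it, at z 40 to 46 mm, a clamp dog 18 mm wide reaches 46 mm from the axis along the bar. Nut axis at press x -30, y +105 mm.
- nut_left (a joint): Left hand nut, rad: grows clockwise seen from above, from 0 to its stop at 1.4. The bar (and dog) points at angle 1.4 minus this value, anticlockwise from the press's x axis; at the stop the dog lies over the lid's front edge. It starts between 0 and 0.3, turns against light friction (0.1 N m) and stays where left.
- nut_right_grip (a point): The same for the right (-y) hand nut; axis at press x -30, y -105 mm.
- nut_right (a joint): Right hand nut: the same in every way as the left one, also clockwise.
- reagent_bottle: Bystander beside the press: white bottle with a blue cap, 62 mm wide, 137 mm tall, loose; origin under its centre.
- amber_bottle: Bystander beside the press: brown bottle with a blue cap, 56 mm wide, 109 mm tall, loose; origin under its centre.
- tape_roll: Bystander: roll of tape lying flat, 69 mm wide, 19 mm high, loose; origin under its centre.

How it is judged (in metres and radians):
On the way, in this order (a step that is already met when the one before it is completed fails the run):
1. the wedge stands still after a first short tug (drawn 8 to 38 mm from where it was), the lid still up on it (linear speed of wedge below 0.02 m/s and distance of wedge from where it was at the start of the episode between 0.008 and 0.038 m and value of joint lid above 0.03 rad), for 0.2 s.
2. it stands still again further out (drawn 38 to 70 mm), the lid still up on it (linear speed of wedge below 0.02 m/s and distance of wedge from where it was at the start of the episode between 0.038 and 0.07 m and value of joint lid above 0.008 rad), for 0.2 s.
3. the lid is shut and the toe is out from under it (value of joint lid below 0.012 rad and x of wedge_toe in the frame of press below -0.005 m), for 0.2 s.
4. the wedge lies flat in the tray, released and at rest (x of wedge in the frame of tray between -0.04 and 0.04 m and y of wedge in the frame of tray between -0.045 and 0.045 m and z of wedge in the frame of tray below 0.012 m and angle between wedge's own z axis and vertical below 0.1 rad and linear speed of wedge below 0.02 m/s and contact force between the fingers and wedge below 0.2 N), for 0.2 s.
At the end, for the whole second after the job is handed in: The lid is shut (under 0.012 rad), both hand nuts are turned clockwise home (over 1.28 of 1.4 rad), and the wedge lies released and still on its flat underside on the tray's floor: its middle within 40 mm along and 45 mm across of the tray's middle, under 12 mm up, tilted less than 0.1 rad (all of step 4 and value of joint lid below 0.012 rad and value of joint each of nut_left, nut_right above 1.28 rad); the robot touches nothing.
It fails at once if the lid drops fast (over 0.5 rad/s) (velocity of joint lid below -0.5 rad/s).
It fails at once if the robot lifts or presses the lid itself (over 3 N) before it is shut (value of joint lid above 0.012 rad and contact force between any of the fingers, the arm and lid above 3 N).
It fails at once if a hand nut is turned in before the lid is shut (value of joint lid above 0.02 rad and value of joint any of nut_left, nut_right above 0.7 rad).
It fails at once if a bottle or the tape roll is displaced by more than 3 cm or a bottle tipped (distance of any of reagent_bottle, amber_bottle, tape_roll from where it was at the start of the episode above 0.03 m or angle between any of reagent_bottle, amber_bottle's own z axis and vertical above 0.5 rad).
It also fails if it takes over 72 s, if anything falls off the work surface, if the arm or the gripper's body presses on something with over 40 N, if the wrist force passes 120 N, or if a joint passes its speed limit or range.

## Robot

A 6-joint arm with a two-finger parallel gripper is mounted at the origin on a cart in front of the work surface, level with it; the furniture and walls round the work are solid. World frame = base frame: x ahead of the robot, y to its left, z up, the work surface at z = 0. Lengths are in m, angles in degrees, forces in N, time in s.
With the tool pointing down it reaches from about 0.35 to 0.875 m from the base axis. Payload 4.2 kg.
Tool frame: the origin (TCP) lies midway between the tips of the shut fingers; the grasp point (between the pads) lies 19 mm behind it; z points along the fingers, y is the line along which they close (so a half turn about z gives the same grasp; the last joint's range is limited). The gripper opens to 87 mm and grips with 3 to 60 N. Pads are 19 mm wide; open, the fingers measure 117 mm over their backs; the gripper's body (75 mm by 190 mm) begins 51 mm behind the grasp point.
Start: joints at [80.42, 22.042, 0.453, 0, -68.411, -14.817], TCP at [0.258, 0.569, 0.223] pointing down, gripper open.
Joint ranges: [-179.83, 179.83], [-69.29, 118.12], [-61.27, 80.66], [-181.25, 117.63], [-171.15, -9.14], [-177.46, 177.46]. Speed limits (degrees/s): [159.86, 159.86, 180, 180, 180, 180].

## Interface

Orientations are given as a 3x3 rotation matrix whose columns are the frame's x, y, z axes.
In Python, from station import r, cams gives the robot as it stands.
- The arm moves only by the tool play_rows, never from a script. Its argument "commands" is text: rows parted by semicolons, each of 6 numbers parted by spaces: the shift along the world's x, y, z normalised to -1 to 1, where 1 is 30 mm, then the turn, a rotation vector about the world's x, y, z normalised to -1 to 1, where 1 is 0.15 rad. A call has 1 to 20 rows; each row shifts and turns the commanded pose from where the row before left it; what a row does not reach is not made up. A row lasts 1/10 s, in which the tool goes at most 50 mm and 8.59 degrees, less where a joint would pass 70% of its speed; a pose out of reach is approached as far as the arm can. A call with a number of a shift or a turn outside -1 to 1 is refused whole. A call with a gripper value outside its range is refused whole. "grip" is the finger opening in mm, from 0 to 87, set as the call begins (left out, the last holds). The fingers move at their own pace and stop on an object; the grip force is fixed at half the most. Time passes only in rows, so rows that do not move let the fingers close. It gives the time, the measured TCP pose, the force, the opening and the grip force at its end, in the units of the state.
- r.sense(): the state, without advancing time (a new reading comes with each control period).
- cams.capture(name): name is "scene" or "top" or "wrist"; returns (picture, depth): 384x512x3 uint8, blue, green, red; 384x512 float32, m along the optical axis (not along the pixel's ray), 0 where there is no reading.
- cams.camera_info(name): a dict with "mtx" (3x3 intrinsics, pixels), "k1" (the pictures are not rectified: a ray, as slopes to the right and down, at radius r is drawn at 1 + k1 r^2 times it, then the intrinsics apply), "R" (3x3) and "t" (3): a world point X has camera coordinates R X + t. Camera axes: x right, y down, z forward; pixel columns grow to the right and rows downward; lengths in m; the calibration is good to about 2 mm. A picture is of the moment at which its call begins: read the wrist's pose just before it. camera_info takes no time and is no camera call; for the wrist camera it gives the pose at the moment of the call.
- r.finish_job(): hands the job in; it is judged then, once.
The state is a dict: "time_s": time; "joints": joint angles; "joint_velocities": joint speeds; "effort": joint torques, N m; "tcp_pos": TCP position; "ee_rot": TCP orientation; "wrist_force": force on the tool from outside, world axes, zero at the start; "moment": the same for the moment, N m; "gripper_width": opening from 0.0 (shut) to 1.0 (fully open); "gripper_force": force on a finger pad.
Only numpy, scipy, OpenCV 4.12 (cv2) and the standard library are available. Lean on these libraries where they do the work, as an engineer would, in place of code of your own. Each camera call takes 0.05 s, during which the arm holds its last target. There are 200 camera calls.

## Working session

There is one attempt and no reset: what is moved stays moved. The work goes in short steps, Python scripts to look and compute and a tool call to move; the robot and the scene stay as the last step left them, time stands still between calls to the robot, and variables do not carry over. Pictures are saved under pics/ and viewed, at most 10 in all, crops included, and the job is handed in when it is done.

Besides the shell and the picture viewer there is one more tool, called after "Emit:" as name(argument=value, ...) on one line, values as JSON. play_rows: Moves the arm, as the interface text tells. Scaled input: -1 to 1 covers 30 mm each way for a shift and 0.15 rad each way for a turn. Its arguments: {"type":"object","properties":{"commands":{"type":"string"},"grip":{"type":"number"}},"required":["commands"]}

```bash
mkdir -p pics; cat > h.py <<'E'
import numpy as np, cv2
from station import r, cams
def cloud(name):
    im,d=cams.capture(name); c=cams.camera_info(name)
    K=np.array(c["mtx"]);R=np.array(c["R"]);t=np.array(c["t"])
    h,w=d.shape; u,v=np.meshgrid(np.arange(w),np.arange(h))
    p=cv2.undistortPoints(np.stack([u,v],-1).reshape(-1,1,2).astype(float),K,np.array([c["k1"],0,0,0,0.])).reshape(h,w,2)
    X=np.dstack([p*d[...,None],d])
    W=(X-t)@R
    W[d==0]=np.nan
    return im,W
E
python3 - <<'E'
from h import *
a,W=cloud("top");b,V=cloud("scene")
np.savez("m.npz",a=a,W=W,b=b,V=V)
cv2.imwrite("pics/top.png",cv2.resize(a,(800,600)));cv2.imwrite("pics/scene.png",cv2.resize(b,(800,600)))
s=r.sense();print(s["time_s"],s["tcp_pos"],s["ee_rot"])
E
```

```text
0.1 [0.2579334  0.56872973 0.22160804] [[ 9.10652681e-01 -4.13172173e-01 -6.70953609e-04]
 [-4.13172705e-01 -9.10651035e-01 -1.73457348e-03]
 [ 1.05672897e-04  1.85681371e-03 -9.99998271e-01]]
```

View pics/top.png

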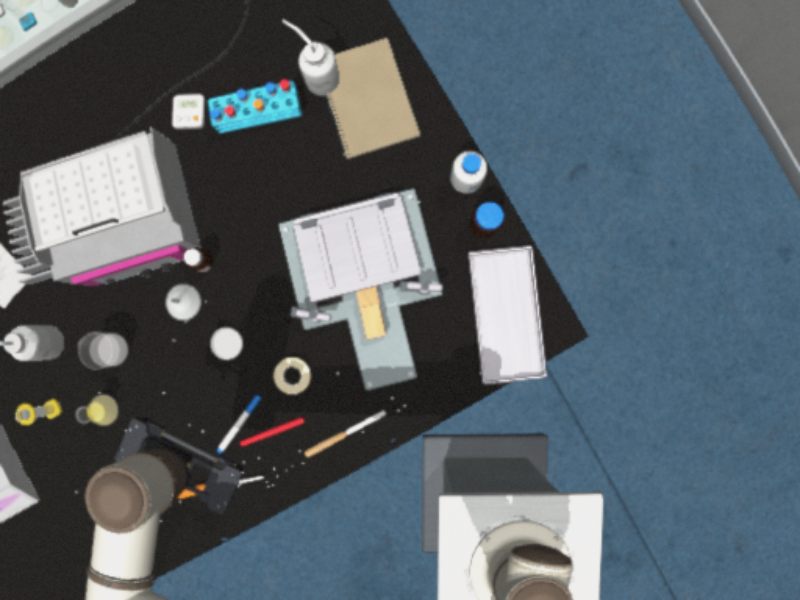

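View pics/scene.png

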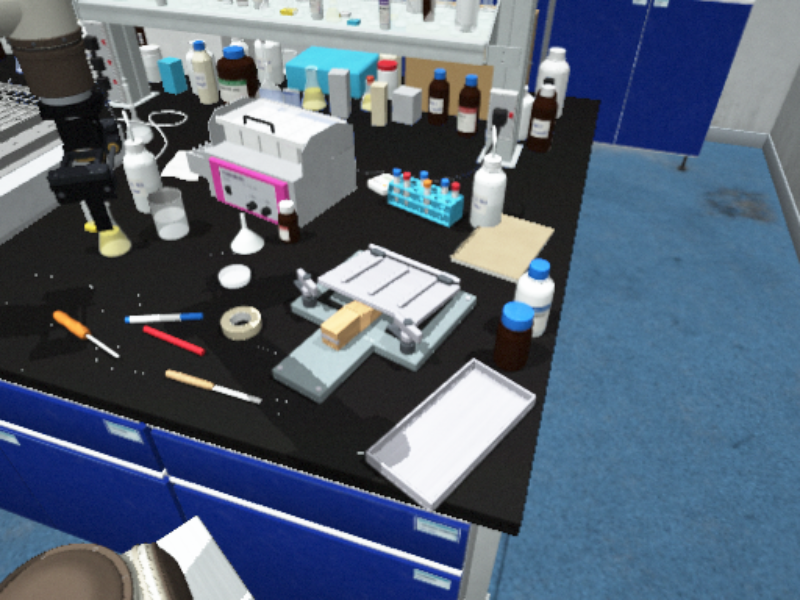

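The top view shows the press around (360,280) with its tongue end at (390,380). The wedge heel is at (372,315), the nuts at (312,314) and (422,287), the tray at (508,315), the bottles at (470,170) and (489,215), and the tape at (292,376).

```bash
python3 - <<'E'
from h import *
m=np.load("m.npz");W=m["W"];a=m["a"]
def at(n,u,v):
    u=int(u*.64);v=int(v*.64);print(n,np.nanmedian(W[v-1:v+2,u-1:u+2].reshape(-1,3),0).round(4))
for n,u,v in [("heel",374,322),("ramp",368,297),("nutL",312,314),("nutR",422,287),("tray",508,315),("tongue",388,365),("tape",279,376),("lidfront",310,292),("amb",489,215),("rea",472,164),("tabletest",340,420)]: at(n,u,v)
hsv=cv2.cvtColor(a,cv2.COLOR_BGR2HSV)
Z=W[...,2]
x0,y0=[int(.64*q) for q in(275,185)];x1,y1=[int(.64*q) for q in(450,395)]
R=np.zeros(Z.shape,bool);R[y0:y1,x0:x1]=1
def rect(n,M):
    M=cv2.morphologyEx(M.astype(np.uint8),cv2.MORPH_OPEN,np.ones((2,2)))
    k,l,st,_=cv2.connectedComponentsWithStats(M);i=1+st[1:,4].argmax();P=W[l==i]
    (c,s,ang)=cv2.minAreaRect((P[:,:2]*1000).astype(np.float32));print(n,len(P),np.round(c,1),np.round(s,1),round(ang,2),"z",np.median(P[:,2]).round(4), "mean",P.mean(0).round(4)); 
    print(cv2.boxPoints((c,s,ang)).round(0).tolist());return P
rect("heel",R&(Z>.054)&(Z<.066)&(hsv[...,0]<30)&(hsv[...,1]>70))
rect("wedge",R&(Z>.03)&(Z<.066)&(hsv[...,0]<30)&(hsv[...,1]>70))
rect("base",R&(Z>.013)&(Z<.028))
T=np.zeros(Z.shape,bool);T[int(.64*240):int(.64*390),int(.64*462):int(.64*555)]=1
rect("tray",T&(Z>.002)&(Z<.04)&(a.min(2)>90))
for n,u,v in (("nutL",312,314),("nutR",422,287)):
    T=np.zeros(Z.shape,bool);u=int(u*.64);v=int(v*.64);T[v-16:v+16,u-16:u+16]=1
    rect(n,T&(Z>.07)&(Z<.09))
T=np.zeros(Z.shape,bool);T[220:260,165:205]=1
rect("tape",T&(Z>.01)&(Z<.03)&(a.min(2)>60))
E
```

```text
heel [0.4812 0.2808 0.0594]
ramp [0.5273 0.2928 0.0541]
nutL [0.4973 0.3932 0.0835]
nutR [0.5463 0.1925 0.0809]
tray [0.4975 0.0267 0.0057]
tongue [0.4022 0.2557 0.0183]
tape [0.3797 0.4635 0.0188]
lidfront [0.5385 0.3998 0.0563]
amb [0.6737 0.076  0.1093]
rea [0.761  0.1055 0.1378]
tabletest [0.2961 0.3485 0.0012]
heel 292 [489.6 282.5] [76.  34.2] 12.5 z 0.0592 mean [0.4874 0.2809 0.0576]
[[449.0, 291.0], [456.0, 258.0], [530.0, 274.0], [523.0, 307.0]]
wedge 387 [496.8 284.2] [90.9 34.3] 12.53 z nan mean [nan nan nan]
[[449.0, 291.0], [456.0, 258.0], [545.0, 277.0], [537.0, 311.0]]
base 2024 [nan nan] [0. 0.] 0.0 z nan mean [nan nan nan]
[[nan, nan], [nan, nan], [nan, nan], [nan, nan]]
tray 1590 [465.5 -38.6] [382.5 142.4] 35.79 z nan mean [nan nan nan]
[[269.0, -93.0], [352.0, -208.0], [662.0, 16.0], [579.0, 131.0]]
nutL 93 [nan nan] [0. 0.] 0.0 z nan mean [nan nan nan]
[[nan, nan], [nan, nan], [nan, nan], [nan, nan]]
nutR 94 [543.9 182.1] [66.2 10.3] 88.84 z nan mean [nan nan nan]
[[538.0, 149.0], [548.0, 149.0], [550.0, 215.0], [539.0, 215.0]]
tape 335 [378.1 438.4] [46.7 73.3] 38.19 z nan mean [nan nan nan]
[[337.0, 453.0], [382.0, 395.0], [419.0, 424.0], [374.0, 482.0]]
```

```bash
python3 - <<'E'
from h import *
from scipy.optimize import minimize
m=np.load("m.npz");W=m["W"];a=m["a"];Z=W[...,2]
def sel(u0,v0,u1,v1,za,zb,x=True):
    T=np.zeros(Z.shape,bool);T[int(.64*v0):int(.64*v1),int(.64*u0):int(.64*u1)]=1
    M=(T&(Z>za)&(Z<zb)&x).astype(np.uint8)
    k,l,st,_=cv2.connectedComponentsWithStats(M);i=1+st[1:,4].argmax();return W[(l==i)]
def rect(n,P):
    P=P[:,:2]*1000; q=cv2.minAreaRect(P.astype(np.float32)); print(n,len(P),np.round(q[0],1),np.round(q[1],1),round(q[2],2),"mean",P.mean(0).round(1)); return q
# T-bars
for n,b in (("L",(285,295,338,335)),("R",(395,270,448,305))):
    P=sel(*b,.074,.088); rect(n,P); e,v=np.linalg.eigh(np.cov(P[:,:2].T)); d=v[:,1]; print(" bar angle",np.degrees(np.arctan2(d[1],d[0]))%180, "medz",np.median(P[:,2]))
rect("tray",sel(462,240,555,390,.002,.04,(a.min(2)>90)))
rect("trayrim",sel(462,240,555,390,.015,.03,(a.min(2)>60)))
P=sel(265,350,320,400,.01,.028,(a.min(2)>60));rect("tape",P)
P=sel(275,185,450,395,.012,.028)
q=rect("base",P)
# tongue sides
c,s=np.cos(np.radians(12.5)),np.sin(np.radians(12.5))
Q=P[:,:2]@np.array([[c,-s],[s,c]]) 
print("press-rot x range",np.percentile(Q[:,0],[.3,50,99.7]))
t=Q[(Q[:,0]<Q[:,0].min()+.09)]
print("tongue y",np.percentile(t[:,1],[1,99]),"front x",np.percentile(Q[:,0],[0.1,.5,1]))
# side angle fit: per-x-bin extremes
xs=np.arange(Q[:,0].min()+.01,Q[:,0].min()+.12,.008)
for f in(np.min,np.max):
    y=[f(Q[(abs(Q[:,0]-x)<.005),1]) for x in xs];print(np.degrees(np.arctan(np.polyfit(xs,y,1)[0])),np.round(y,3))
E
```

```text
L 90 [492.3 389.6] [61.2 13.9] 79.06 mean [492.6 389.9]
 bar angle 81.51869001234928 medz 0.08002391080835666
R 93 [546.2 186.7] [62.6 11.5] 88.12 mean [546.  187.5]
 bar angle 87.0202904043331 medz 0.0801205231497862
tray 2640 [497.6  28.3] [255.5 127.1] 6.15 mean [497.2  28.5]
trayrim 376 [496.4  30.3] [249.6 122.2] 6.48 mean [497.2  29.8]
tape 337 [379.9 438.2] [65.6 70.4] 0.39 mean [380.5 438.1]
base 2645 [504.8 344.2] [361.1 226.6] 64.72 mean [485.2 306.7]
press-rot x range [0.41278527 0.54509054 0.75384152]
tongue y [0.11631651 0.21461572] front x [0.41186655 0.41329761 0.41469877]
1.7468558408560382 [0.114 0.115 0.116 0.115 0.116 0.116 0.116 0.116 0.116 0.117 0.117 0.117
 0.118 0.118]
2.0864477404432598 [0.213 0.213 0.214 0.215 0.215 0.215 0.216 0.216 0.216 0.216 0.215 0.216
 0.217 0.217]
```

The press yaw is about 14.5° with its origin near (0.548,0.296). The heel centre is near (0.482,0.281), and the tray centre is (0.497,0.029) at yaw 6.3°. I'm moving above the heel.

Emit:
play_rows(commands="0.62 -0.8 0 0 0 0.37;0.62 -0.8 0 0 0 0.37;0.62 -0.8 0 0 0 0.37;0.62 -0.8 0 0 0 0.37;0.62 -0.8 0 0 0 0.37;0.62 -0.8 0 0 0 0.37;0.62 -0.8 0 0 0 0.37;0.62 -0.8 0 0 0 0.37;0.62 -0.8 0 0 0 0.37;0.62 -0.8 0 0 0 0.37;0.62 -0.8 0 0 0 0.37;0.62 -0.8 0 0 0 0.37;0 0 0 0 0 0;0 0 0 0 0 0;0 0 0 0 0 0", grip=87)

```text
time_s: 1.6
tcp_pos: [0.4809, 0.2816, 0.2223]
ee_rot: [[0.971, 0.238, -0.0], [0.238, -0.971, -0.0], [-0.0, 0.0, -1.0]]
wrist_force: [0.1, 0.8, 0.4]
gripper_width: 1.0
gripper_force: 0.0
```

```bash
python3 - <<'E'
from h import *
s=r.sense();print(s["time_s"],s["tcp_pos"],np.round(s["ee_rot"],3).tolist(),s["wrist_force"],s["joints"])
a,W=cloud("wrist");cv2.imwrite("pics/w1.png",cv2.resize(a,(800,600)));np.savez("w1.npz",a=a,W=W)
Z=W[...,2];hsv=cv2.cvtColor(a,cv2.COLOR_BGR2HSV)
M=(Z>.056)&(Z<.066)&(hsv[...,0]<30)&(hsv[...,1]>70)
k,l,st,_=cv2.connectedComponentsWithStats(M.astype(np.uint8));i=1+st[1:,4].argmax();P=W[l==i]
print(len(P),np.median(P[:,2]));q=cv2.minAreaRect((P[:,:2]*1000).astype(np.float32));print(q);print(cv2.boxPoints(q).round(1).tolist())
E
```

```text
1.6 [0.48088908 0.2816233  0.22231297] [[0.971, 0.238, -0.0], [0.238, -0.971, -0.0], [-0.0, 0.0, -1.0]] [0.07177462 0.82194097 0.35058663] [ 4.70104887e+01  1.54826946e+01 -9.20732315e+00 -1.41700072e-02
 -6.53322135e+01  5.67672551e+01]
2257 0.06011689077176511
((493.52764892578125, 287.71337890625), (78.25749206542969, 34.61848068237305), 13.023076057434082)
[[451.5, 295.79998779296875], [459.29998779296875, 262.0], [535.5999755859375, 279.70001220703125], [527.7000122070312, 313.3999938964844]]
```

View pics/w1.png

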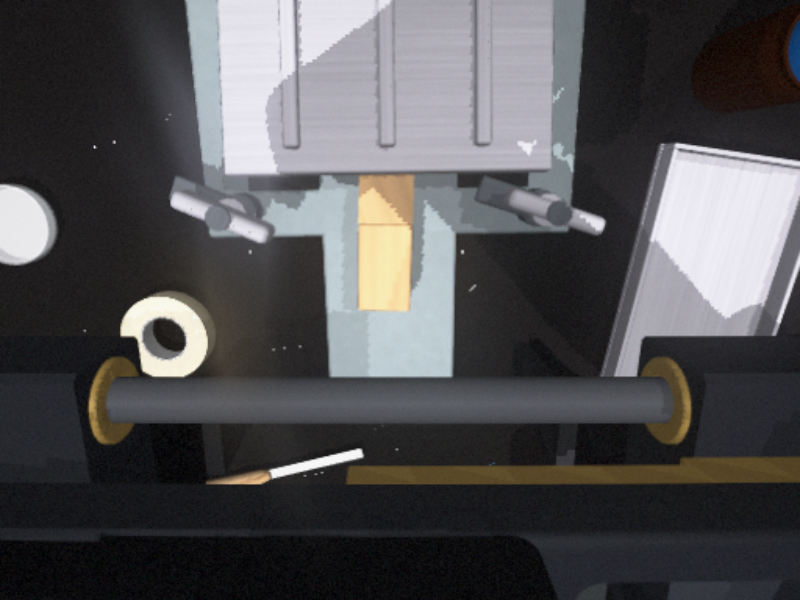

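The wrist view shows the heel top at (385,268), aligned with the gripper, and both nuts at (220,210) and (545,207), clear of it. I'm descending to grip.

Emit:
play_rows(commands="0.1 0.08 -0.9 0 0 0;0 0 -0.9 0 0 0;0 0 -0.9 0 0 0;0 0 -0.9 0 0 0;0 0 -0.9 0 0 0;0 0 -0.7 0 0 0;0 0 -0.6 0 0 0;0 0 -0.6 0 0 0;0 0 0 0 0 0;0 0 0 0 0 0;0 0 0 0 0 0")

```text
time_s: 2.75
tcp_pos: [0.4848, 0.2846, 0.0317]
ee_rot: [[0.971, 0.239, 0.002], [0.239, -0.971, 0.001], [0.002, -0.001, -1.0]]
wrist_force: [-0.3, -0.3, 0.4]
gripper_width: 0.994
gripper_force: 0.0
```

Emit:
play_rows(commands="0 0 0 0 0 0;0 0 0 0 0 0;0 0 0 0 0 0;0 0 0 0 0 0;0 0 0 0 0 0;0 0 0 0 0 0;0 0 0 0 0 0;0 0 0 0 0 0;0 0 0 0 0 0;0 0 0 0 0 0;0 0 0 0 0 0;0 0 0 0 0 0", grip=20)

```text
time_s: 3.95
tcp_pos: [0.484, 0.2844, 0.0305]
ee_rot: [[0.971, 0.238, -0.0], [0.238, -0.971, 0.001], [0.0, -0.001, -1.0]]
wrist_force: [-3.7, 3.7, 0.7]
gripper_width: 0.411
gripper_force: 30.0
```

Emit:
play_rows(commands="-0.1 -0.024 0 0 0 0;-0.14 -0.034 0 0 0 0;-0.14 -0.034 0 0 0 0;-0.14 -0.034 0 0 0 0;-0.13 -0.033 0 0 0 0;0 0 0 0 0 0;0 0 0 0 0 0;0 0 0 0 0 0;0 0 0 0 0 0;0 0 0 0 0 0;0 0 0 0 0 0;0 0 0 0 0 0")

```text
time_s: 5.15
tcp_pos: [0.4658, 0.2793, 0.0305]
ee_rot: [[0.971, 0.238, 0.002], [0.238, -0.971, 0.001], [0.002, -0.001, -1.0]]
wrist_force: [4.4, 1.4, -5.2]
gripper_width: 0.413
gripper_force: 30.0
```

```bash
python3 - <<'E'
from h import *
a,W=cloud("wrist");cv2.imwrite("pics/w2.png",cv2.resize(a,(800,600)))
s=r.sense();print(s["tcp_pos"],s["gripper_width"],s["wrist_force"])
E
```

```text
[0.46578681 0.27927757 0.03050228] 0.41119335294887494 [ 4.76352708  1.58641695 -5.33069194]
```

View pics/w2.png

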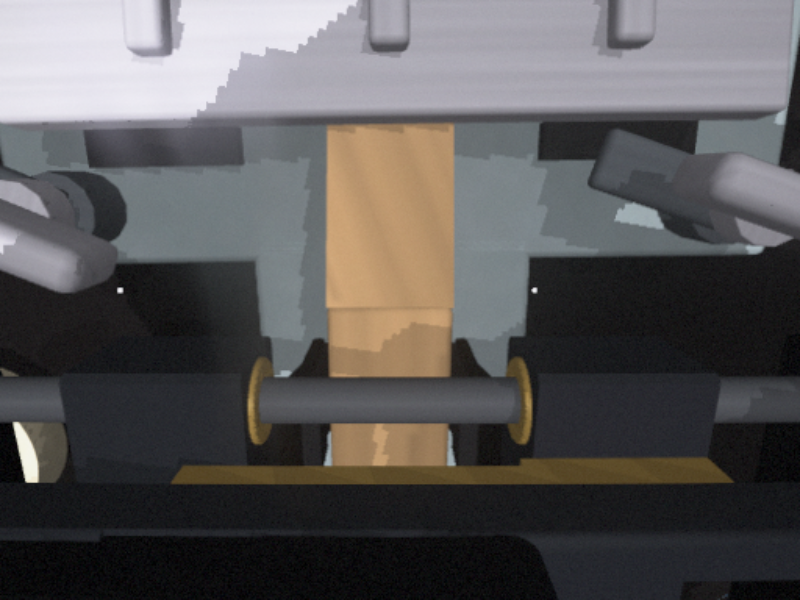

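The wedge is held between the fingers, its heel edge is at row 307, and it is drawn straight under the lid edge at row 122. I'm continuing the tugs.

Emit:
play_rows(commands="-0.1 -0.024 0 0 0 0;-0.14 -0.034 0 0 0 0;-0.14 -0.034 0 0 0 0;-0.14 -0.034 0 0 0 0;-0.13 -0.033 0 0 0 0;0 0 0 0 0 0;0 0 0 0 0 0;0 0 0 0 0 0;0 0 0 0 0 0;0 0 0 0 0 0;0 0 0 0 0 0;0 0 0 0 0 0")

```text
time_s: 6.4
tcp_pos: [0.4455, 0.2741, 0.0305]
ee_rot: [[0.971, 0.238, 0.0], [0.238, -0.971, 0.0], [0.0, -0.0, -1.0]]
wrist_force: [3.8, 2.7, -5.5]
gripper_width: 0.409
gripper_force: 30.0
```

Emit:
play_rows(commands="-0.1 -0.024 0 0 0 0;-0.14 -0.034 0 0 0 0;-0.14 -0.034 0 0 0 0;-0.14 -0.034 0 0 0 0;-0.13 -0.033 0 0 0 0;0 0 0 0 0 0;0 0 0 0 0 0;0 0 0 0 0 0;0 0 0 0 0 0;0 0 0 0 0 0;0 0 0 0 0 0;0 0 0 0 0 0")

```text
time_s: 7.6
tcp_pos: [0.4255, 0.269, 0.0305]
ee_rot: [[0.971, 0.238, -0.001], [0.238, -0.971, -0.001], [-0.001, 0.0, -1.0]]
wrist_force: [0.3, 0.9, -3.2]
gripper_width: 0.41
gripper_force: 30.0
```

Emit:
play_rows(commands="-0.1 -0.024 0 0 0 0;-0.14 -0.034 0 0 0 0;-0.14 -0.034 0 0 0 0;-0.14 -0.034 0 0 0 0;-0.13 -0.033 0 0 0 0;0 0 0 0 0 0;0 0 0 0 0 0;0 0 0 0 0 0;0 0 0 0 0 0;0 0 0 0 0 0;0 0 0 0 0 0;0 0 0 0 0 0")

```text
time_s: 8.8
tcp_pos: [0.4065, 0.2647, 0.0306]
ee_rot: [[0.971, 0.238, 0.0], [0.238, -0.971, 0.0], [0.001, -0.0, -1.0]]
wrist_force: [3.3, 2.3, -4.2]
gripper_width: 0.408
gripper_force: 30.0
```

Emit:
play_rows(commands="-0.1 -0.024 0 0 0 0;-0.14 -0.034 0 0 0 0;-0.14 -0.034 0 0 0 0;-0.14 -0.034 0 0 0 0;-0.13 -0.033 0 0 0 0;0 0 0 0 0 0;0 0 0 0 0 0;0 0 0 0 0 0;0 0 0 0 0 0;0 0 0 0 0 0;0 0 0 0 0 0;0 0 0 0 0 0")

```text
time_s: 10.0
tcp_pos: [0.3867, 0.2593, 0.0305]
ee_rot: [[0.971, 0.238, -0.001], [0.238, -0.971, -0.001], [-0.001, 0.001, -1.0]]
wrist_force: [-2.2, -2.9, 2.5]
gripper_width: 0.41
gripper_force: 30.0
```

Emit:
play_rows(commands="-0.1 -0.024 0 0 0 0;-0.14 -0.034 0 0 0 0;-0.14 -0.034 0 0 0 0;-0.14 -0.034 0 0 0 0;-0.13 -0.033 0 0 0 0;0 0 0 0 0 0;0 0 0 0 0 0;0 0 0 0 0 0;0 0 0 0 0 0;0 0 0 0 0 0")

```text
time_s: 11.0
tcp_pos: [0.3674, 0.255, 0.0305]
ee_rot: [[0.971, 0.238, -0.0], [0.238, -0.971, -0.0], [-0.0, 0.0, -1.0]]
wrist_force: [-0.3, -0.5, -3.6]
gripper_width: 0.41
gripper_force: 30.0
```

```bash
python3 - <<'E'
from h import *
a,W=cloud("wrist");cv2.imwrite("pics/w3.png",cv2.resize(a,(800,600)))
s=r.sense();print(s["tcp_pos"],s["gripper_width"],s["wrist_force"],s["joints"])
E
```

```text
[0.3674081  0.25500513 0.03052719] 0.41230310356802297 [ 0.4132775  -0.07671607 -2.0535795 ] [ 5.56990106e+01  1.97117518e+01 -3.77046749e+01  2.06900104e-03
 -3.25806917e+01  4.80594987e+01]
```

View pics/w3.png

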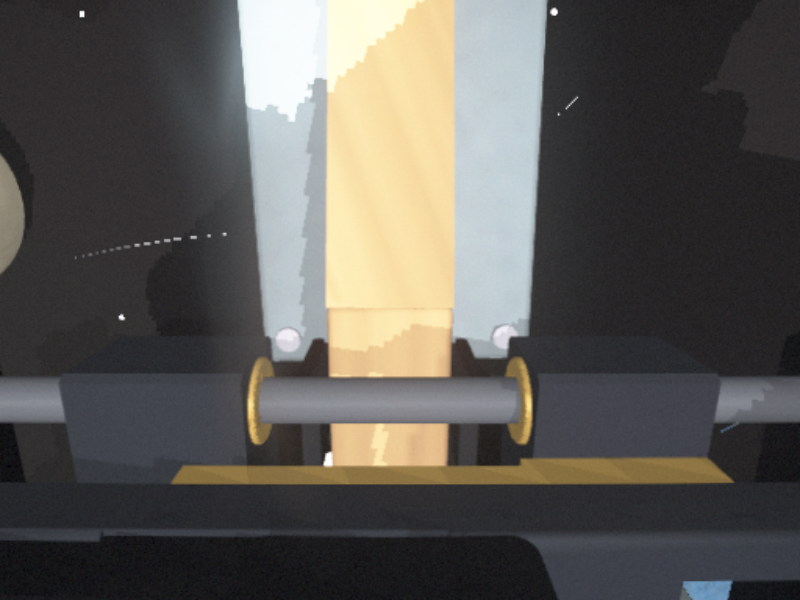

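The grip hasn't slipped (heel edge still at row 307), and the wedge is drawn 120 mm. I'm lifting it and carrying it over the tray.

Emit:
play_rows(commands="0 0 0.3 0 0 0;0 0 0.7 0 0 0;0 0 0.8 0 0 0;0 0 0.8 0 0 0;0 0 0.7 0 0 0;0.2 -0.65 0 0 0 -0.073;0.2 -0.65 0 0 0 -0.073;0.2 -0.65 0 0 0 -0.073;0.2 -0.65 0 0 0 -0.073;0.2 -0.65 0 0 0 -0.073;0.2 -0.65 0 0 0 -0.073;0.2 -0.65 0 0 0 -0.073;0.2 -0.65 0 0 0 -0.073;0.2 -0.65 0 0 0 -0.073;0.2 -0.65 0 0 0 -0.073;0.2 -0.65 0 0 0 -0.073;0.2 -0.62 0 0 0 -0.073;0 0 0 0 0 0;0 0 0 0 0 0;0 0 0 0 0 0")

```text
time_s: 13.05
tcp_pos: [0.4391, 0.0222, 0.1298]
ee_rot: [[0.994, 0.109, 0.0], [0.109, -0.994, 0.0], [0.0, -0.0, -1.0]]
wrist_force: [-0.2, 0.5, -3.4]
gripper_width: 0.408
gripper_force: 30.0
```

```bash
python3 - <<'E'
from h import *
s=r.sense();print(s["tcp_pos"],s["gripper_width"],s["wrist_force"])
a,W=cloud("scene");np.savez("s2.npz",a=a,W=W);cv2.imwrite("pics/s2.png",cv2.resize(a,(800,600)))
E
```

```text
[0.43913018 0.02223103 0.12978195] 0.4076590601555152 [-0.16689495  0.46244672 -3.37657992]
```

View pics/s2.png

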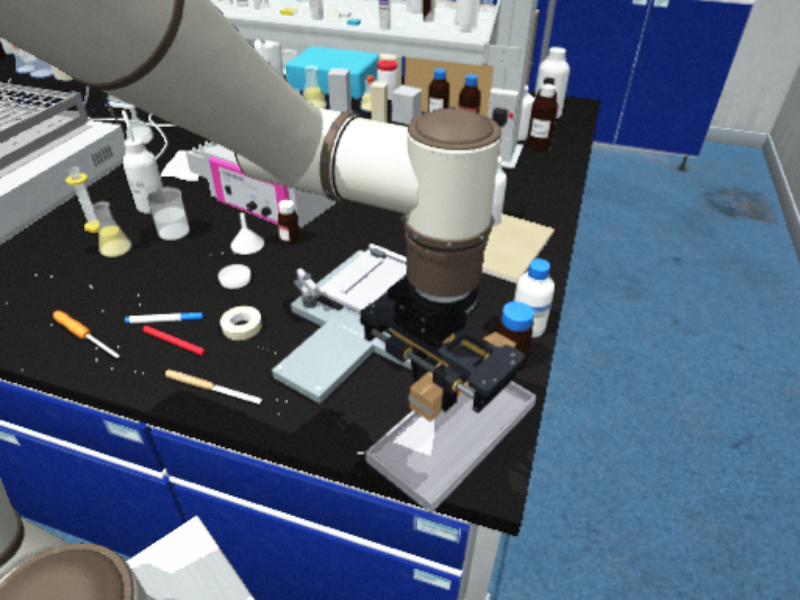

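The lid is flat and shut, and the wedge is held level above the tray (heel at (425,397)). I'm lowering and releasing it.

Emit:
play_rows(commands="0 0 -0.4 0 0 0;0 0 -0.7 0 0 0;0 0 -0.7 0 0 0;0 0 -0.7 0 0 0;0 0 -0.5 0 0 0;0 0 -0.4 0 0 0;0 0 -0.2 0 0 0;0 0 -0.14 0 0 0;0 0 -0.08 0 0 0;0 0 0 0 0 0;0 0 0 0 0 0;0 0 0 0 0 0")

```text
time_s: 14.3
tcp_pos: [0.4397, 0.022, 0.0154]
ee_rot: [[0.994, 0.109, 0.001], [0.109, -0.994, 0.0], [0.001, -0.0, -1.0]]
wrist_force: [-0.7, -0.5, -3.0]
gripper_width: 0.41
gripper_force: 30.0
```

Emit:
play_rows(commands="0 0 0 0 0 0;0 0 0 0 0 0;0 0 0 0 0 0;0 0 0 0 0 0;0 0 0 0 0 0;0 0 0 0 0 0;0 0 0 0 0 0;0 0 0 0 0 0;0 0 0 0 0 0;0 0 0 0 0 0", grip=54)

```text
time_s: 15.3
tcp_pos: [0.4393, 0.0219, 0.0149]
ee_rot: [[0.994, 0.109, -0.0], [0.109, -0.994, -0.0], [-0.0, 0.0, -1.0]]
wrist_force: [-0.2, 0.9, 0.2]
gripper_width: 0.623
gripper_force: 0.0
```

Emit:
play_rows(commands="0 0 0.4 0 0 0;0 0 0.8 0 0 0;0 0 0.9 0 0 0;0 0 0.9 0 0 0;0.22 0.34 0.9 0 0 0.59;0.22 0.34 0.9 0 0 0.59;0.22 0.34 0.7 0 0 0.59;0.22 0.34 0.5 0 0 0.59;0.22 0.34 0 0 0 0.59;0.22 0.34 0 0 0 0.59;0.22 0.34 0 0 0 0.59;0.22 0.34 0 0 0 0.59")

```text
time_s: 16.5
tcp_pos: [0.4921, 0.1038, 0.1948]
ee_rot: [[0.682, 0.731, -0.0], [0.731, -0.682, 0.0], [-0.0, -0.0, -1.0]]
wrist_force: [-0.7, -0.4, -0.2]
gripper_width: 0.62
gripper_force: 0.0
```

Emit:
play_rows(commands="0.22 0.34 0 0 0 0.59;0.22 0.34 0 0 0 0.59;0.22 0.34 0 0 0 0.59;0.22 0.34 0 0 0 0.59;0.22 0.34 0 0 0 0.59;0.22 0.34 0 0 0 0.59;0.22 0.34 0 0 0 0.59;0.22 0.34 0 0 0 0.59;0 0 0 0 0 0;0 0 0 0 0 0;0 0 0 0 0 0", grip=45)

```text
time_s: 17.6
tcp_pos: [0.5445, 0.1846, 0.1948]
ee_rot: [[0.047, 0.999, -0.001], [0.999, -0.047, -0.0], [-0.0, -0.001, -1.0]]
wrist_force: [-0.9, 0.5, -0.0]
gripper_width: 0.519
gripper_force: 0.0
```

```bash
python3 - <<'E'
from h import *
s=r.sense();print(s["time_s"],s["tcp_pos"],np.round(s["ee_rot"],3).tolist(),np.round(s["joints"],1))
a,W=cloud("wrist");np.savez("w4.npz",a=a,W=W)
b,V=cloud("top");np.savez("t4.npz",a=b,W=V)
cv2.imwrite("pics/c4.png",np.hstack([cv2.resize(a,(400,300)),cv2.resize(b,(400,300))]))
for n,Q in(("wrist",W),("top",V)):
  Z=Q[...,2];k,l,st,_=cv2.connectedComponentsWithStats(((Z>.074)&(Z<.086)).astype(np.uint8))
  for i in range(1,k):
    if st[i,4]<40: continue
    P=Q[l==i][:,:2]*1000
    q=cv2.minAreaRect(P.astype(np.float32))
    e,v=np.linalg.eigh(np.cov(P.T));print(n,len(P),np.round(q[0]),np.round(q[1]),q[2],(np.degrees(np.arctan2(v[1,1],v[0,1]))%180).round(1))
E
```

```text
17.6 [0.54446062 0.18456035 0.19483263] [[0.047, 0.999, -0.001], [0.999, -0.047, -0.0], [-0.0, -0.001, -1.0]] [ 34.9  18.4  -9.1  -0.  -62.5 142.4]
wrist 904 [548. 191.] [15. 63.] 0.25799450278282166 86.2
wrist 197 [759. 137.] [31.  5.] 9.601666450500488 12.1
top 51 [600. 620.] [35. 29.] 75.83819580078125 66.2
top 50 [421. 823.] [63. 30.] 6.390058517456055 7.1
top 115 [163. 990.] [ 55. 121.] 86.68335723876953 2.2
```

View pics/c4.png

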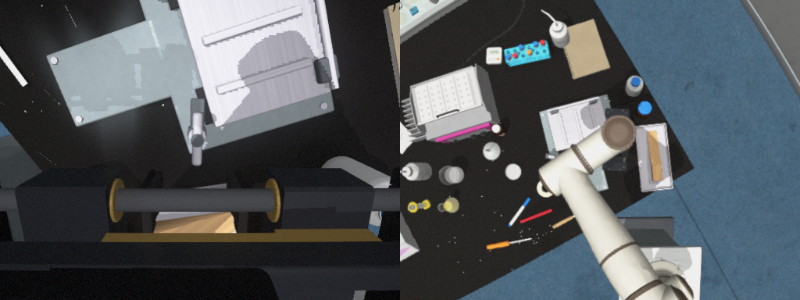

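The wrist view (left) shows the right nut's bar near (197,133), and the wedge is lying in the tray. I'm descending on the right nut.

Emit:
play_rows(commands="0.08 0.15 -0.4 0 0 0;0 0 -0.7 0 0 0;0 0 -0.9 0 0 0;0 0 -0.9 0 0 0;0 0 -0.8 0 0 0;0 0 -0.6 0 0 0;0 0 -0.4 0 0 0;0 0 0 0 0 0;0 0 0 0 0 0")

```text
time_s: 18.6
tcp_pos: [0.5477, 0.1898, 0.0542]
ee_rot: [[0.046, 0.999, 0.001], [0.999, -0.046, 0.0], [0.0, 0.001, -1.0]]
wrist_force: [-0.9, 0.4, 1.4]
gripper_width: 0.518
gripper_force: 0.0
```

Emit:
play_rows(commands="0 0 0 0 0 0;0 0 0 0 0 0;0 0 0 0 0 0;0 0 0 0 0 0;0 0 0 0 0 0;0 0 0 0 0 0;0 0 0 0 0 0;0 0 0 0 0 0", grip=4)

```text
time_s: 19.4
tcp_pos: [0.5475, 0.1897, 0.0544]
ee_rot: [[0.046, 0.999, 0.0], [0.999, -0.046, 0.0], [0.0, 0.0, -1.0]]
wrist_force: [-1.1, 0.2, 5.0]
gripper_width: 0.225
gripper_force: 30.0
```

Emit:
play_rows(commands="0 0 0 0 0 0;0 0 0 0 0 0;0 0 0.1 0 0 0;0 0 0.1 0 0 0;0 0 0 0 0 0", grip=40)

```text
time_s: 19.9
tcp_pos: [0.5476, 0.1897, 0.0603]
ee_rot: [[0.046, 0.999, 0.001], [0.999, -0.046, 0.0], [0.0, 0.001, -1.0]]
wrist_force: [-0.4, -0.1, -0.2]
gripper_width: 0.452
gripper_force: 0.0
```

Emit:
play_rows(commands="0 0 0 0 0 0;0 0 0 0 0 0;0 0 0 0 0 0;0 0 0 0 0 0;0 0 0 0 0 0;0 0 0 0 0 0;0 0 0 0 0 0;0 0 0 0 0 0", grip=4)

```text
time_s: 20.7
tcp_pos: [0.5474, 0.1896, 0.0597]
ee_rot: [[0.046, 0.999, 0.0], [0.999, -0.046, 0.0], [0.0, 0.0, -1.0]]
wrist_force: [2.6, -1.1, -3.4]
gripper_width: 0.135
gripper_force: 48.0
```

```bash
python3 - <<'E'
from h import *
s=r.sense();print(s["time_s"],s["tcp_pos"],s["wrist_force"],s["moment"],s["gripper_width"])
m=np.load("w4.npz");a=m["a"];W=m["W"]
c=a[110:230,200:320]
P=W[...,2];M=(P>.03)&(P<.1)
d=(np.hypot(W[...,0]-.548,W[...,1]-.190)<.045)
v,u=np.where(d);print(u.min(),u.max(),v.min(),v.max())
c=a[v.min()-5:v.max()+5,u.min()-5:u.max()+5];cv2.imwrite("pics/n4.png",cv2.resize(c,None,fx=6,fy=6,interpolation=cv2.INTER_CUBIC)[:600,:800])
# width of the top along the bar
Q=W[d&(P>.045)]-[.5475,.190,0]
for lo in np.arange(-.035,.035,.007):
  q=Q[(Q[:,1]>=lo)&(Q[:,1]<lo+.007)&(Q[:,2]>.074)];print(lo.round(3),len(q),np.round([q[:,0].min()*1e3,q[:,0].max()*1e3,np.median(q[:,2])*1e3],1) if len(q) else "")
E
```

```text
20.7 [0.54743634 0.18958432 0.05969766] [ 2.62256682 -1.08125871 -3.35908691] [-0.17829348 -0.700717   -0.05958754] 0.13518353112468362
18 487 127 383
-0.035 17 [-5.   3.4 78.9]
-0.028 91 [-6.9  4.6 79.8]
-0.021 135 [-26.4  20.   80.4]
-0.014 1203 [-30.3  44.4 246.8]
-0.007 890 [-30.3  33.7 244.5]
-0.0 1680 [-35.   30.7 220.2]
0.007 2481 [-35.2  44.2 307.6]
0.014 31513 [-41.6  43.2 306.1]
0.021 11573 [-39.2  39.8 284.4]
0.028 2722 [-34.6  35.3 283.2]
```

View pics/n4.png

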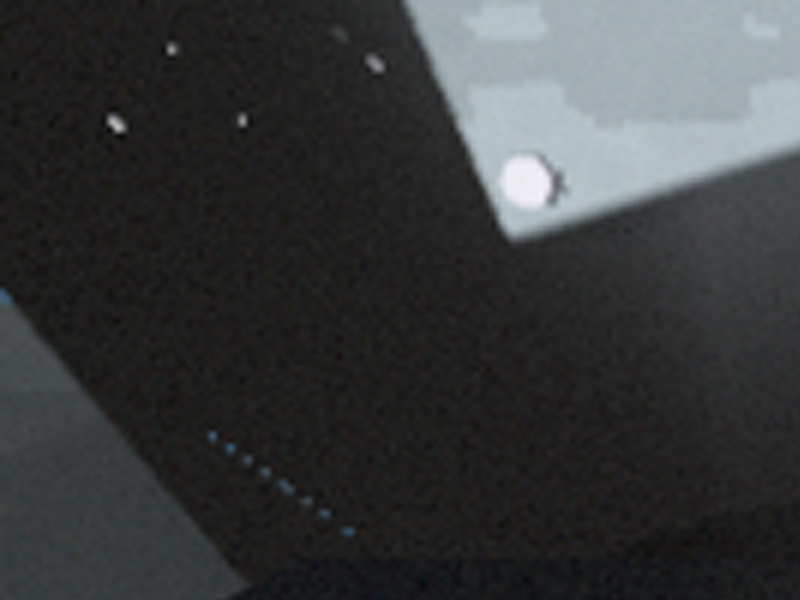

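The crop missed the nut, but the opening is now 11.8 mm, so the bar itself is held. I'm turning clockwise in parts.

Emit:
play_rows(commands="0 0 0 0 0 -0.4;0 0 0 0 0 -0.5;0 0 0 0 0 -0.5;0 0 0 0 0 -0.5;0 0 0 0 0 -0.4;0 0 0 0 0 0")

```text
time_s: 21.3
tcp_pos: [0.5471, 0.1896, 0.0597]
ee_rot: [[0.381, 0.925, -0.0], [0.925, -0.381, 0.0], [-0.0, -0.0, -1.0]]
wrist_force: [1.0, 0.3, -2.8]
gripper_width: 0.135
gripper_force: 48.0
```

```bash
python3 - <<'E'
from h import *
s=r.sense();print(s["tcp_pos"],s["wrist_force"],s["moment"],s["gripper_width"],np.degrees(np.arctan2(s["ee_rot"][1][0],s["ee_rot"][0][0])))
E
```

```text
[0.54707502 0.18963894 0.05969546] [ 1.00821623  0.34326937 -2.78041497] [ 0.06744913 -0.36237564 -0.0995893 ] 0.13540601763843477 67.59865835150572
```

Emit:
play_rows(commands="0 0 0 0 0 -0.4;0 0 0 0 0 -0.5;0 0 0 0 0 -0.5;0 0 0 0 0 -0.5;0 0 0 0 0 -0.5;0 0 0 0 0 -0.5;0 0 0 0 0 -0.5;0 0 0 0 0 -0.5;0 0 0 0 0 -0.5;0 0 0 0 0 -0.5;0 0 0 0 0 -0.5;0 0 0 0 0 -0.5;0 0 0 0 0 -0.3;0 0 0 0 0 0;0 0 0 0 0 0")

```text
time_s: 22.8
tcp_pos: [0.5465, 0.1903, 0.0597]
ee_rot: [[0.968, 0.25, -0.001], [0.25, -0.968, 0.001], [-0.001, -0.001, -1.0]]
wrist_force: [-2.3, 4.9, -1.9]
gripper_width: 0.139
gripper_force: 48.0
```

```bash
python3 - <<'E'
from h import *
s=r.sense();print(s["time_s"],s["tcp_pos"],s["wrist_force"],s["moment"],s["gripper_width"],np.degrees(np.arctan2(s["ee_rot"][1][0],s["ee_rot"][0][0])),s["joints"])
E
```

```text
22.8 [0.54650546 0.19027132 0.05972271] [-2.29674436  4.94881351 -1.9462524 ] [1.39153613 0.84062702 0.32124158] 0.13922384631472495 14.451688513947488 [ 35.18871476  27.09281406 -17.6926429   -0.0961376  -45.24704399
  69.33065402]
```

The yaw stopped at 14.45° with a reaction moment, so the right nut is at its stop. I'm releasing it and moving above the left nut.

Emit:
play_rows(commands="0 0 0 0 0 0;0 0 0 0 0 0;0 0 0 0 0 0;0 0 0 0 0 0;0 0 0.5 0 0 0;0 0 0.8 0 0 0;0 0 0.8 0 0 0;0 0 0.8 0 0 0;0 0 0.8 0 0 0;0 0 0.6 0 0 0", grip=45)

```text
time_s: 23.8
tcp_pos: [0.548, 0.1896, 0.1914]
ee_rot: [[0.969, 0.247, 0.003], [0.247, -0.969, 0.001], [0.003, -0.0, -1.0]]
wrist_force: [0.0, 0.9, -0.7]
gripper_width: 0.515
gripper_force: 0.0
```

Emit:
play_rows(commands="-0.11 0.42 0 0 0 0.5;-0.11 0.42 0 0 0 0.5;-0.11 0.42 0 0 0 0.5;-0.11 0.42 0 0 0 0.5;-0.11 0.42 0 0 0 0.5;-0.11 0.42 0 0 0 0.5;-0.11 0.42 0 0 0 0.5;-0.11 0.42 0 0 0 0.5;-0.11 0.42 0 0 0 0.5;-0.11 0.42 0 0 0 0.5;-0.11 0.42 0 0 0 0.5;-0.11 0.42 0 0 0 0.5;-0.11 0.42 0 0 0 0.5;-0.11 0.42 0 0 0 0.5;-0.11 0.42 0 0 0 0.5;-0.11 0.42 0 0 0 0.5;0 0 0 0 0 0;0 0 0 0 0 0;0 0 0 0 0 0")

```text
time_s: 25.7
tcp_pos: [0.4947, 0.3905, 0.1891]
ee_rot: [[0.122, 0.992, 0.0], [0.992, -0.122, -0.0], [-0.0, 0.0, -1.0]]
wrist_force: [-0.0, 0.2, 0.7]
gripper_width: 0.519
gripper_force: 0.0
```

```bash
python3 - <<'E'
from h import *
s=r.sense();print(s["time_s"],s["tcp_pos"],np.degrees(np.arctan2(s["ee_rot"][1][0],s["ee_rot"][0][0])),np.round(s["joints"],1))
a,W=cloud("wrist");cv2.imwrite("pics/w5.png",cv2.resize(a,(800,600)))
Q=W;n="wrist"
Z=Q[...,2];k,l,st,_=cv2.connectedComponentsWithStats(((Z>.074)&(Z<.086)).astype(np.uint8))
for i in range(1,k):
    if st[i,4]<100: continue
    P=Q[l==i][:,:2]*1000
    q=cv2.minAreaRect(P.astype(np.float32))
    e,v=np.linalg.eigh(np.cov(P.T));print(n,len(P),np.round(q[0],1),np.round(q[1]),q[2],(np.degrees(np.arctan2(v[1,1],v[0,1]))%180).round(1))
E
```

```text
25.7 [0.49470264 0.390517   0.18912386] 82.97757313244826 [ 53.   23.9  -1.6   0.  -64.5 120. ]
wrist 933 [494.8 394.4] [63. 15.] 83.22322082519531 81.1
```

View pics/w5.png

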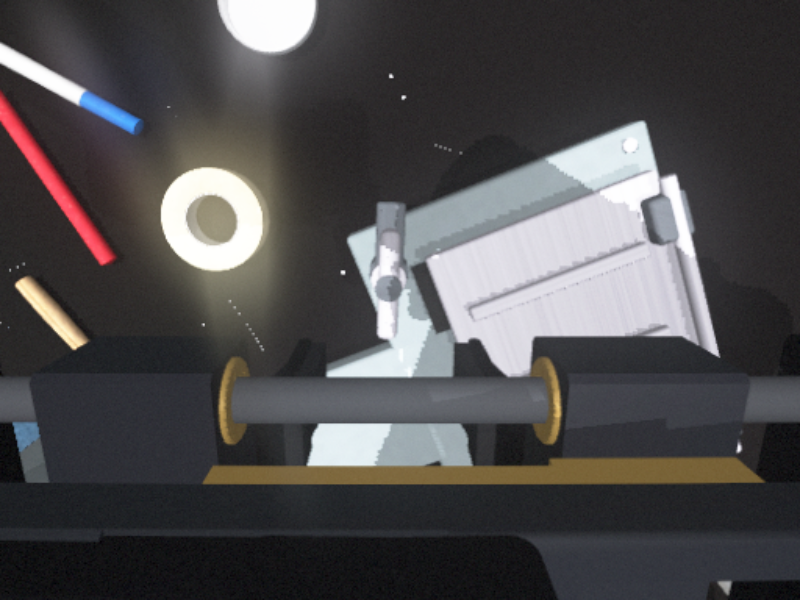

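The wrist view shows the left bar at (390,272), upright in the image and so aligned with the gripper. I'm descending and gripping.

Emit:
play_rows(commands="-0.02 0.08 -0.4 0 0 -0.17;0 0 -0.7 0 0 0;0 0 -0.9 0 0 0;0 0 -0.9 0 0 0;0 0 -0.7 0 0 0;0 0 -0.5 0 0 0;0 0 -0.2 0 0 0;0 0 0 0 0 0;0 0 0 0 0 0")

```text
time_s: 26.65
tcp_pos: [0.4943, 0.3938, 0.0605]
ee_rot: [[0.146, 0.989, 0.001], [0.989, -0.146, 0.001], [0.001, 0.001, -1.0]]
wrist_force: [0.5, -0.3, 0.7]
gripper_width: 0.521
gripper_force: 0.0
```

Emit:
play_rows(commands="0 0 0 0 0 0;0 0 0 0 0 0;0 0 0 0 0 0;0 0 0 0 0 0;0 0 0 0 0 0;0 0 0 0 0 0;0 0 0 0 0 0;0 0 0 0 0 0", grip=4)

```text
time_s: 27.45
tcp_pos: [0.4945, 0.3936, 0.0602]
ee_rot: [[0.146, 0.989, 0.001], [0.989, -0.146, 0.0], [0.0, 0.001, -1.0]]
wrist_force: [2.4, -1.0, 0.3]
gripper_width: 0.137
gripper_force: 114.0
```

Emit:
play_rows(commands="0 0 0 0 0 -0.4;0 0 0 0 0 -0.5;0 0 0 0 0 -0.5;0 0 0 0 0 -0.5;0 0 0 0 0 -0.5;0 0 0 0 0 -0.5;0 0 0 0 0 -0.5;0 0 0 0 0 -0.5;0 0 0 0 0 -0.5;0 0 0 0 0 -0.5;0 0 0 0 0 -0.5;0 0 0 0 0 -0.5;0 0 0 0 0 -0.5;0 0 0 0 0 -0.5;0 0 0 0 0 -0.5;0 0 0 0 0 -0.4;0 0 0 0 0 -0.3;0 0 0 0 0 0;0 0 0 0 0 0")

```text
time_s: 29.35
tcp_pos: [0.4942, 0.3938, 0.0602]
ee_rot: [[0.977, 0.211, 0.001], [0.211, -0.977, -0.0], [0.001, 0.0, -1.0]]
wrist_force: [2.7, -0.5, 0.7]
gripper_width: 0.137
gripper_force: 113.8
```

```bash
python3 - <<'E'
from h import *
s=r.sense();print(s["time_s"],s["tcp_pos"],s["wrist_force"],s["moment"],s["gripper_width"],np.degrees(np.arctan2(s["ee_rot"][1][0],s["ee_rot"][0][0])))
E
```

```text
29.35 [0.49419113 0.39379919 0.06018673] [ 2.66100204 -0.48894244  0.74917632] [-0.28763352 -0.73494755  1.07255365] 0.13650474128522427 12.206446476840812
```

The reaction moment is 1.07 N m, so the left nut is at its stop. I'm releasing, rising and backing away to check.

Emit:
play_rows(commands="0 0 0 0 0 0;0 0 0 0 0 0;0 0 0 0 0 0;0 0 0 0 0 0;0 0 0.5 0 0 0;0 0 0.8 0 0 0;0 0 0.8 0 0 0;0 0 0.8 0 0 0;0 0 0.8 0 0 0;0 0 0.6 0 0 0;-0.5 0.5 0 0 0 0;-0.7 0.7 0 0 0 0;-0.7 0.7 0 0 0 0;-0.7 0.7 0 0 0 0;-0.7 0.7 0 0 0 0;-0.5 0.7 0 0 0 0;-0.3 0.7 0 0 0 0;-0.2 0.5 0 0 0 0;0 0 0 0 0 0", grip=45)

```text
time_s: 31.25
tcp_pos: [0.3641, 0.5505, 0.188]
ee_rot: [[0.978, 0.209, -0.001], [0.209, -0.978, -0.001], [-0.001, 0.001, -1.0]]
wrist_force: [-1.1, 1.0, -1.0]
gripper_width: 0.513
gripper_force: 0.0
```

```bash
python3 - <<'E'
from h import *
s=r.sense();print(s["time_s"],s["tcp_pos"])
a,W=cloud("top");Z=W[...,2];cv2.imwrite("pics/t6.png",cv2.resize(a[110:270,160:370],(787,600)))
hsv=cv2.cvtColor(a,cv2.COLOR_BGR2HSV)
k,l,st,_=cv2.connectedComponentsWithStats(((Z>.074)&(Z<.088)).astype(np.uint8))
for i in range(1,k):
    if st[i,4]<40: continue
    P=W[l==i][:,:2]*1000;e,v=np.linalg.eigh(np.cov(P.T));print("bar",len(P),P.mean(0).round(),(np.degrees(np.arctan2(v[1,1],v[0,1]))%180).round(1))
M=(abs(W[...,0]-.5)<.13)&(abs(W[...,1]-.028)<.06)&(Z>.006)&(hsv[...,0]<30)&(hsv[...,1]>70)
P=W[M];q=cv2.minAreaRect((P[:,:2]*1000).astype(np.float32));print("wedge",q,"ztop",np.percentile(P[:,2],95))
L=(abs(W[...,0]-.6)<.02)&(abs(W[...,1]-.31)<.05);print("lid z near front",np.median(Z[L]))
L=(abs(W[...,0]-.66)<.02)&(abs(W[...,1]-.325)<.05);print("lid z near hinge",np.median(Z[L]))
E
```

```text
31.25 [0.36405474 0.55054366 0.18803142]
bar 47 [769. 663.] 16.0
bar 78 [600. 618.] 46.0
bar 40 [563. 933.] 106.2
bar 87 [545. 187.] 14.6
bar 92 [493. 390.] 14.4
bar 74 [419. 827.] 12.0
bar 104 [145. 988.] 158.2
wedge ((504.33233642578125, 27.804405212402344), (187.25584411621094, 36.67746353149414), 6.285495758056641) ztop 0.04684361960006695
lid z near front 0.037746461372109304
lid z near hinge 0.03783156906141499
```

View pics/t6.png

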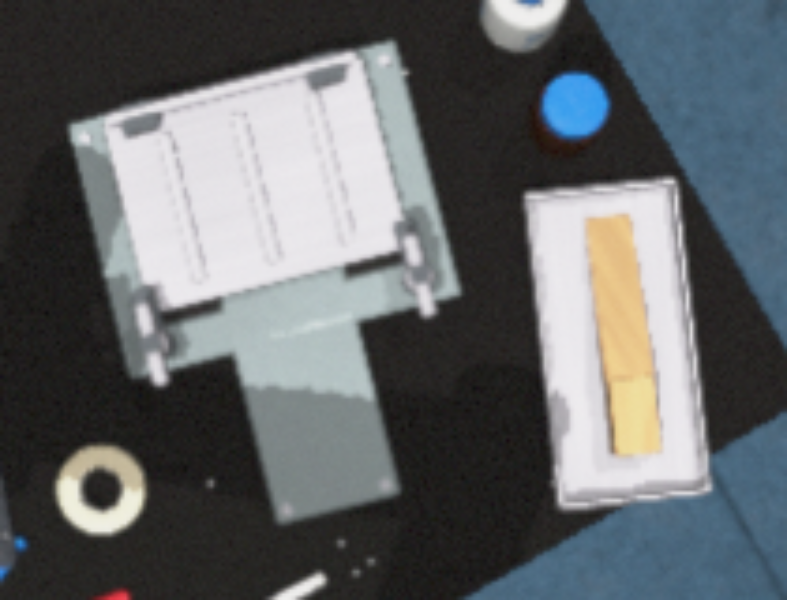

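The final view shows the lid flat, both bars along the press x axis at about 14.5° ((150,340) and (417,275)), the wedge flat in the tray at (625,335), and the bystanders in place. I'm handing in.

```bash
python3 -c "
from h import *
print(r.finish_job())"
```

```text
the job is handed in; nothing more can be done
None
```

I handed the job in at about 31 s of the 72 s allowed: the lid is shut, the wedge lies flat in the tray, both hand nuts are at their stops, and the bottles and tape roll look unmoved in the last picture. The hand-in call gave no verdict.

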